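# Set the stop collar of a badge press to its gauge

## Task

The brass fork gauge stands around the threaded post of the blue badge press. Spin the knurled collar down the post until it just nips the gauge, lightly and without forcing it, and let go so that the thread holds the nip. Then draw the gauge out sideways without changing the collar's height and gently lay it flat on the cork mat, leaving the pens, marker and scissors alone.

Things in the scene. Friction and masses are not known exactly. Their poses are not given: they have to be found in the camera images.
- stand: Fixed blue press base, a plate 115 x 255 x 14 mm with its top 14 mm above the table. Origin: on the axis of the vertical threaded post (12 mm diameter, top end 95 mm above the table), at table height. Post at 0, plate from -57 to +57 mm along x and from -60 to +195 mm along its y; a column with a lever (55 x 45 mm, 134 mm high, lever knob to 240 mm) stands at y = +160 mm. z up.
- collar: Knurled aluminium collar on the post, 36 mm diameter, 36 mm high, red index line on top. Origin: centre of its underside, on the post axis. Clockwise seen from above moves it DOWN, 16 mm per full turn (fast thread). It starts 5 to 9 mm above the gauge's top. Grip anywhere round its side from above; fingertips kept above its underside stay clear of the gauge.
- collar_top (a point): centre of the collar's top face, 36 mm above its underside. Below the underside a 29 mm wide dark nose ring projects 0.5 to 3.5 mm (differs each time, not measured) and meets the gauge first, springing about 0.03 mm per newton. Turning drag is about 0.10 N m, so the collar stays where it is left; bearing on the gauge adds about 0.007 N m per newton of nip.
- gauge: Loose fork gauge, 24 mm high all over, 0.18 kg, 114 mm long. Origin: underside, centre of the 16 mm wide slot (at the start on the post axis within 1.5 mm, on the base plate). Its slot opens to +x; brass head 48 mm wide, from x = -26 to +18 mm (slot floor at x = -12); orange tail 14 mm wide from x = -26 to -96 mm. It comes out along its own -x; the head clears the collar after 40 mm. 2 to 15 N is a good nip; over 25 N spoils it.
- gauge_tail (a point): grip point on the orange tail, 74 mm from the slot centre along the gauge's -x, 16 mm above its underside (grip across y, 14 mm).
- gauge_mid (a point): middle of the gauge's length on its underside, 39 mm from the slot centre towards the tail.
- mat: Fixed cork mat 200 x 130 x 4 mm (long side along its x). Origin: centre of its underside, at table height.
- pen_cup: bystander: black pen cup 76 mm across, 100 mm high (pens to 145 mm), loose. Origin: centre of underside.
- marker: bystander: black and orange marker 140 x 16 x 15 mm lying along its x, loose. Origin: underside, near the middle.
- scissors: bystander: orange-handled scissors 165 mm long lying flat, 10 mm high, blades to its +x, loose. Origin: near the pivot, underside.
Things that resemble listed ones, but are neither listed nor needed, are in the scene too. There is more than one size of the mat; the job needs the largest. Of the things shaped like the gauge, the brass one is meant.

How it is judged:
By the outcome, as a careful person would: the job done as asked, in the order asked, and still so for the second after the job is handed in, with the robot touching nothing.
It also fails if it takes over 72 s, if anything falls off the work surface, if the arm or the gripper's body presses on something with over 40 N, if the wrist force passes 120 N, or if a joint passes its speed limit or range.

## Robot

A 6-joint arm with a two-finger parallel gripper is mounted at the origin on the work surface. World frame = base frame: x ahead of the robot, y to its left, z up, the work surface at z = 0. Lengths are in mm, angles in rad, forces in N, time in s.
With the tool pointing down it reaches from about 275 to 1000 mm from the base axis. Payload 8.4 kg.
Tool frame: the origin (TCP) lies midway between the tips of the shut fingers; the grasp point (between the pads) lies 19 mm behind it (bot.grasp_offset is the distance from the TCP to the grasp point, in mm); z points along the fingers, y is the direction in which the jaws open and shut (so a half turn about z gives the same grasp; the last joint's range is limited). The gripper opens to 85 mm and grips with 20 to 120 N. Pads are 22 mm wide; open, the fingers measure 114 mm over their backs; the gripper's body (76 mm by 85 mm) begins 54 mm behind the grasp point. The pads swing forward as they close: fully open they stand 13 mm farther back than shut.
Start: joints at [-1.269, 0.353, 1.633, -0, 1.155, -0.002], TCP at [186.966, -596.382, 231.281] pointing down, gripper open.
Joint ranges: [-2.63, 2.63], [-0.92, 2.1], [0.06, 2.66], [-1.3, 4.44], [0, 2.69], [-3.02, 3.02]. Speed limits (rad/s): [2.22, 2.22, 2.79, 3.14, 3.14, 3.14].

## Interface

Orientations are given as a rotation vector (axis times angle).
In Python, from rig import bot, effector, cams, job, nets gives the robot as it stands. The module is installed in compiled form; this text tells all that it offers. Calls block until the motion is done:
- bot.move_pose(position, orientation): joint-space move of the TCP to a pose.
- bot.line_to(position, speed=150, rotation=None): straight line of the TCP; rotation=None keeps the orientation; speed is the mean speed in mm/s.
- bot.goto_joints(angles): joint-space move.
- effector.gripper_to(opening, newtons=None): opening from 0.0 (shut) to 1.0 (fully open); newtons is the grip in N (None keeps the last); returns when the fingers have stopped.
- bot.hold(seconds).
- bot.inverse_kinematics(position, orientation): joint angles nearest the present ones, or None.
- bot.observe(): the state.
- cams.grab_frame(name): name is "scene" or "top" or "wrist"; returns the picture (384x512x3 uint8, red, green, blue); there is no depth.
- cams.calibration(name): a dict with "fx", "fy", "cx", "cy" (pixels), "R" (3x3) and "t" (3): a world point X has camera coordinates R X + t; the wrist camera has in their place "mount" (4x4, takes a point from camera to tool coordinates, whose origin is the TCP and whose axes are the flange's). Camera axes: x right, y down, z forward; pixel columns grow to the right and rows downward; lengths in mm; the calibration is good to about 2 mm. A picture is of the moment at which its call begins: read the wrist's pose just before it. calibration takes no time and is no camera call.
A pose or a line that the arm cannot do raises bot.MotionError and nothing moves.
- job.close_job(): hands the job in, once; it reports no verdict.
Trained networks look in the newest picture that a camera, given by its name, has taken for a name from the list of things; names that differ only in an ending like _2 or _b are one class to them, and where a whole thing is asked for, a point or a joint stands for the part that bears it (a point fixed in the world has none). Each returns a list of dicts, best first, with "conf" (0 to 1); they miss things now and then, are a little off and sometimes report something else, mostly with a low value. They report only what shows in the picture. A call takes as long as a camera call. They do not tell look-alikes from the thing itself.
- nets.look_for(camera, query): "xyz" ([x, y, z] in mm, in the coordinates of the camera as it stood for that picture, good to about 4 mm: the middle of the surface that is visible of it).
- nets.cut_out(camera, query): "region" (384x512 bool, what is visible of it).
The state is a dict: "time": time; "joint_positions": joint angles; "joint_velocities": joint speeds; "tau": joint torques, N m; "eef_pos": TCP position; "orientation": TCP orientation; "contact_force": force on the tool from outside, world axes, zero at the start; "torque": the same for the moment, N m; "opening": opening from 0.0 (shut) to 1.0 (fully open).
Only numpy, scipy, OpenCV 4.12 (cv2) and the standard library are available. Lean on these libraries where they do the work, as an engineer would, in place of code of your own. Each camera call takes 0.05 s, during which the arm holds its last target. There are 200 camera calls.

## Working session

There is one attempt and no reset: what is moved stays moved. The work goes in short steps, each a Python script; the robot and the scene stay as the last script left them, time stands still between calls to the robot, and variables do not carry over. Pictures are saved under pics/ and viewed, about 8 in all and at most 12, crops included, and the job is handed in when it is done.

```bash
mkdir -p pics; python3 - <<'E'
from rig import bot,effector,cams,job,nets
import cv2,numpy as np
for n in("scene","top"):
    im=cams.grab_frame(n); cv2.imwrite(f"pics/{n}0.png",im[:,:,::-1])
    c=cams.calibration(n);R=np.array(c["R"]);t=np.array(c["t"])
    print(n,{k:c[k] for k in("fx","fy","cx","cy")},"cam pos",(-R.T@t).round())
    for q in("stand","collar","gauge","gauge_tail","mat","pen_cup","marker","scissors"):
        for d in nets.look_for(n,q)[:4]:
            p=np.array(d["xyz"]);print(q,round(d["conf"],2),(R.T@(p-t)).round(1),"px",(c["fx"]*p[0]/p[2]+c["cx"]).round(),(c["fy"]*p[1]/p[2]+c["cy"]).round())
print(bot.observe()["time"],bot.observe()["orientation"],bot.grasp_offset)
print(cams.calibration("wrist"))
a=cv2.imread("pics/scene0.png");b=cv2.imread("pics/top0.png")
E
```

```text
scene {'fx': 380.720608973389, 'fy': 380.720608973389, 'cx': 257.4858716753295, 'cy': 187.99802084094475} cam pos [1045. -360.  732.]
stand 0.74 [565.3 251.4  14. ] px 420.0 180.0
collar 0.68 [557.7 127.1  73.5] px 382.0 174.0
gauge 0.95 [711.8 153.   22.6] px 424.0 233.0
gauge 0.69 [533.1 111.5  35.7] px 368.0 179.0
gauge_tail 0.94 [709.9 155.5  18.7] px 424.0 233.0
gauge_tail 0.72 [534.3 109.9  38.7] px 368.0 179.0
mat 0.9 [ 269.9 -329.5    7.1] px 173.0 161.0
mat 0.89 [ 499.4 -298.4    5.6] px 205.0 222.0
mat 0.68 [ 576.7 -125.4    3.7] px 286.0 227.0
marker 0.77 [ 381.3 -129.3   11.7] px 256.0 169.0
scissors 0.57 [820.3  16.7   7.9] px 398.0 299.0
top {'fx': 419.83962338764326, 'fy': 419.83962338764326, 'cx': 259.69736047467836, 'cy': 191.94243989743796} cam pos [ 397. -183. 1093.]
stand 0.83 [553.3 233.2  10.8] px 108.0 182.0
collar 0.47 [551.  128.2  81.1] px 139.0 179.0
collar 0.31 [524.5 116.9  35.2] px 149.0 192.0
gauge 0.76 [697.7 158.1  20.4] px 138.0 127.0
gauge 0.64 [527.1 119.7  34.4] px 148.0 191.0
gauge_tail 0.77 [699.  157.2  22.5] px 138.0 127.0
gauge_tail 0.71 [524
[... 209 characters left out ...]
.1   78.8] px 380.0 171.0
marker 0.76 [ 374.  -124.4   12.4] px 242.0 253.0
scissors 0.6 [523.9 115.5  36.7] px 149.0 192.0
scissors 0.58 [814.6  25.9   5.8] px 191.0 88.0
0.9 [-3.10541789e+00 -4.75369802e-01  1.68513811e-06] 18.700000000000003
{'fx': 300.07382820034104, 'fy': 300.07382820034104, 'cx': 253.82066020194662, 'cy': 196.74872676511865, 'mount': array([[-5.26048173e-04, -9.64935683e-01, -2.62485908e-01,
         6.63730814e+01],
       [ 9.99999759e-01, -6.26367585e-04,  2.98516546e-04,
         2.11016468e-01],
       [-4.52461932e-04, -2.62485688e-01,  9.64935780e-01,
        -1.42880917e+02],
       [ 0.00000000e+00,  0.00000000e+00,  0.00000000e+00,
         1.00000000e+00]])}
```

View pics/scene0.png

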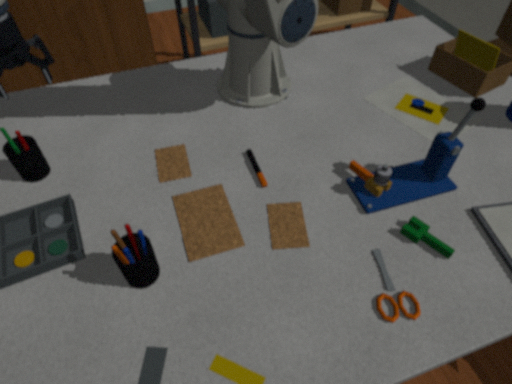

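View pics/top0.png

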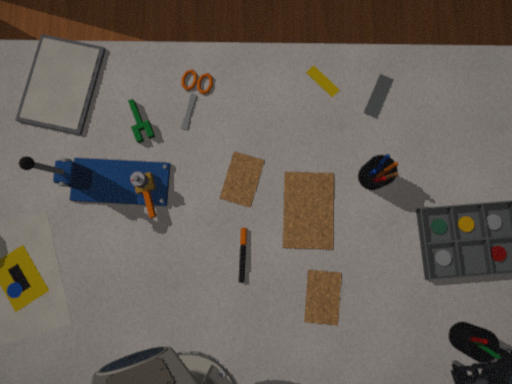

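The brass gauge (with the orange tail) is on the press at top px (148,195). Its look-alike is the green fork at (140,122). The mats are at (308,209), (242,180) and (322,297), and (308,209) is clearly the largest. The other pen cup at (478,345) is irrelevant. Next is a close wrist view over the press.

```bash
cat >h.py <<'E'
from rig import bot,effector,cams,job,nets
import cv2,numpy as np
from scipy.spatial.transform import Rotation as Ro
def down(yaw): return (Ro.from_euler('z',yaw)*Ro.from_euler('x',np.pi)).as_rotvec()
def yaw_of(o): return (Ro.from_rotvec(o)*Ro.from_euler('x',-np.pi)).as_euler('zyx')[0]
def cam(n):
    c=cams.calibration(n);K=np.array([[c["fx"],0,c["cx"]],[0,c["fy"],c["cy"]],[0,0,1]])
    if n=="wrist":
        s=bot.observe();M=np.array(c["mount"]);Rt=Ro.from_rotvec(s["orientation"]).as_matrix()
        Rwc=Rt@M[:3,:3];p=Rt@M[:3,3]+s["eef_pos"];R=Rwc.T;t=-R@p
    else: R=np.array(c["R"]);t=np.array(c["t"])
    return K,R,t
def proj(C,X):
    K,R,t=C;q=K@(R@np.asarray(X,float).reshape(-1,3).T+t[:,None]);return (q[:2]/q[2]).T
def ray(C,uv,z):
    K,R,t=C;d=R.T@np.linalg.solve(K,[uv[0],uv[1],1]);o=-R.T@t;return o+d*(z-o[2])/d[2]
def w(C,p): return C[1].T@(np.array(p)-C[2])
E
python3 - <<'E'
from h import *
s=bot.observe();print("yaw0",yaw_of(s["orientation"]))
for yaw in np.radians([-90,-60,-30,0,30,60,90,150,180]):
    q=bot.inverse_kinematics([545,115,300],down(yaw));print(np.degrees(yaw).round(),None if q is None else np.round(q,2))
bot.move_pose([520,105,270],down(np.radians(0)))
print(bot.observe()["joint_positions"],bot.observe()["time"],bot.observe()["contact_force"],bot.observe()["torque"])
C=cam("wrist");im=cams.grab_frame("wrist");np.savez("w1.npz",K=C[0],R=C[1],t=C[2])
for q in("collar","collar_top","gauge","gauge_tail","stand"):
    for d in nets.look_for("wrist",q)[:2]: print(q,round(d["conf"],2),w(C,d["xyz"]).round(1),proj(C,w(C,d["xyz"])).round())
cv2.imwrite("pics/w1.png",cv2.resize(im[:,:,::-1],(768,576),interpolation=cv2.INTER_CUBIC))
E
```

```text
yaw0 0.30379684369560156
-90.0 [ 0.21  0.19  1.7  -0.    1.25 -2.94]
-60.0 [ 0.21  0.19  1.7  -0.    1.25  2.82]
-30.0 [ 0.21  0.19  1.7  -0.    1.25  2.3 ]
0.0 [ 0.21  0.19  1.7  -0.    1.25  1.78]
30.0 [ 0.21  0.19  1.7  -0.    1.25  1.25]
60.0 [ 0.21  0.19  1.7  -0.    1.25  0.73]
90.0 [ 0.21  0.19  1.7  -0.    1.25  0.21]
150.0 [ 0.21  0.19  1.7   0.    1.25 -0.84]
180.0 [ 0.21  0.19  1.7   0.    1.25 -1.37]
[ 1.95384189e-01  1.68470161e-01  1.79086184e+00 -1.56395877e-04
  1.18231909e+00  1.76693180e+00] 3.6417 [-0.07558719 -0.93925436 -0.10261669] [-0.01483357  0.00318143 -0.03595921]
collar 0.55 [557.9 131.5  79. ] [[229. 142.]]
collar 0.27 [562.4 241.7  15.1] [[148. 135.]]
collar_top 0.88 [553.3 135.6  78.6] [[225. 146.]]
gauge 0.78 [521.4 113.5  40.2] [[246. 169.]]
gauge 0.6 [696.5 151.9  26.4] [[212.  16.]]
gauge_tail 0.76 [520.2 114.8  34.6] [[245. 169.]]
gauge_tail 0.55 [692.9 151.1  25.2] [[213.  20.]]
stand 0.63 [564.6 240.4  12.3] [[149. 133.]]
```

View pics/w1.png

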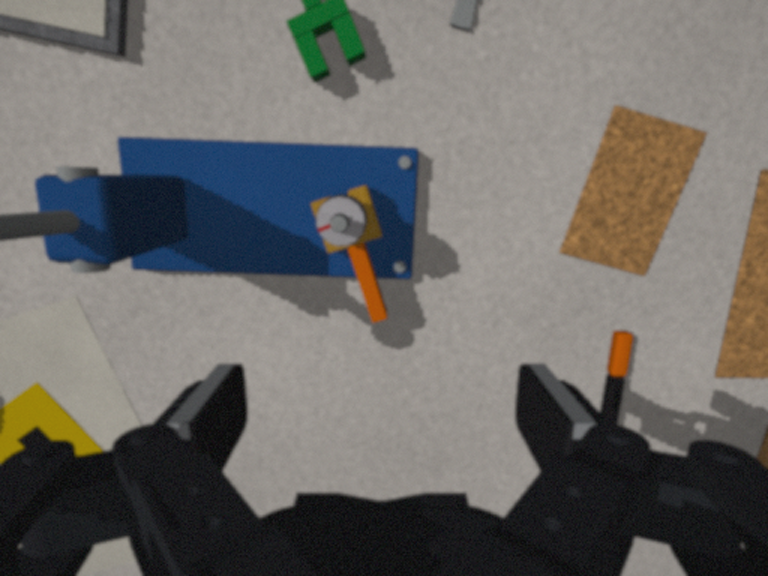

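The image confirms it: brass head and orange tail at (345,255) in the upscaled picture, collar at (340,222), and the green look-alike up at (325,40). I'll refine with two closer views at opposite yaws.

```bash
cat >>h.py <<'E'
def orange(im):
    h=cv2.cvtColor(im,cv2.COLOR_RGB2HSV);return cv2.inRange(h,(5,190,110),(15,255,255))
E
python3 - <<'E'
from h import *
for k,yaw in enumerate((0,np.pi)):
    bot.move_pose([553,131,185],down(yaw));bot.hold(0.2)
    C=cam("wrist");im=cams.grab_frame("wrist");np.savez(f"v{k}.npz",K=C[0],R=C[1],t=C[2],im=im)
    for q in ("collar_top","collar"):
        for d in nets.look_for("wrist",q)[:1]: print(q,d["conf"],w(C,d["xyz"]).round(1))
    g=cv2.medianBlur(cv2.cvtColor(im,cv2.COLOR_RGB2GRAY),3)
    c=cv2.HoughCircles(g,cv2.HOUGH_GRADIENT,1.5,40,param1=80,param2=20,minRadius=18,maxRadius=30)
    if c is not None:
        for u in c[0][:3]: print("circ",u,ray(C,u[:2],80).round(1))
    m=orange(im);n,l,st,ce=cv2.connectedComponentsWithStats(m)
    for i in range(1,n):
        if st[i,4]>300:
            pts=np.argwhere(l==i)[:,::-1].astype(np.float32);r=cv2.minAreaRect(pts)
            P=[ray(C,p,38)[:2].round(1) for p in cv2.boxPoints(r)];print("orange",st[i],r,P)
    cv2.imwrite(f"pics/v{k}.png",im[:,:,::-1])
print(bot.observe()["time"])
a=np.hstack([cv2.imread(f"pics/v{k}.png")[:300,120:420] for k in(0,1)]);cv2.imwrite("pics/v.png",cv2.resize(a,(800,400)))
E
```

```text
collar_top 0.6 [559.  135.2  81.3]
collar 0.91 [557.9 130.4  78.7]
circ [368.25 276.75  24.15] [475.4  24.3  80. ]
circ [251.25 188.25  19.05] [560.  132.8  80. ]
circ [138.75 276.75  24.15] [475.5 237.7  80. ]
orange [256 213  27  56 673] ((269.05230712890625, 240.61216735839844), (55.659603118896484, 12.679215431213379), 72.12130737304688) [array([520.7, 130. ]), array([524.8, 117.7]), array([465.1,  98.7]), array([460.5, 111.6])]
collar_top 0.88 [546.6 135.7  86. ]
collar 0.81 [547.7 133.5  76.4]
circ [258.75 192.75  20.7 ] [550.6 134.9  80. ]
circ [255.75 279.75  24.15] [633.8 132.4  80. ]
circ [212.25  74.25  27.45] [456.3  98.7  80. ]
orange [ 221   87   36   74 1046] ((238.0, 123.49999237060547), (75.57843017578125, 14.230249404907227), 71.56504821777344) [array([464.5,  99.2]), array([460.7, 111.6]), array([525.9, 133.5]), array([530.3, 120.4])]
7.7583
```

View pics/v.png

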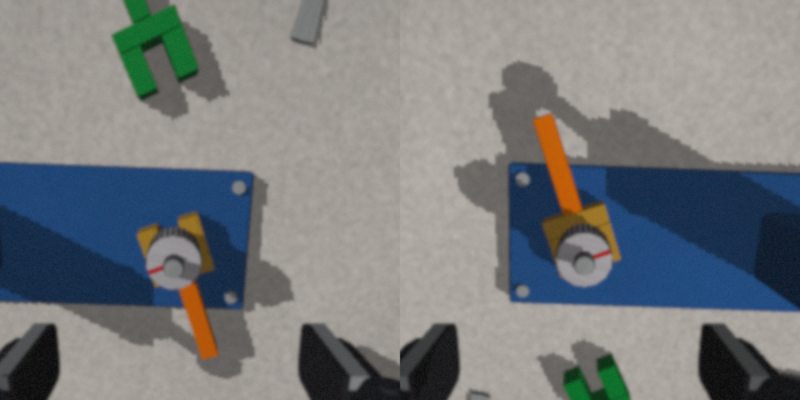

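The two views agree: post at about (552.5,134) and gauge yaw about 18°. Next I'll approach the collar and grip it.

```bash
python3 - <<'E'
from h import *
yaw=np.radians(262)
def st(m):
    s=bot.observe();print(m,round(s["time"],2),s["eef_pos"].round(2) if hasattr(s["eef_pos"],'round') else s["eef_pos"],"F",np.round(s["contact_force"],2),"T",np.round(s["torque"],3),"op",round(s["opening"],3),"q6",round(s["joint_positions"][5],3))
bot.move_pose([552.5,134,130],down(yaw));st("above")
bot.line_to([552.5,134,48],speed=80);bot.hold(.2);st("down")
effector.gripper_to(0.0,newtons=30);bot.hold(.2);st("grip")
for i in range(3): bot.hold(.05);st("n")
E
```

```text
above 9.04 [552.63 134.05 130.13] F [-0.44  0.1   0.16] T [-0.046 -0.014  0.005] op 1.003 q6 -2.765
down 10.42 [552.8  134.07  48.47] F [-0.4   0.44  0.39] T [-0.002  0.009 -0.018] op 0.999 q6 -2.767
grip 11.12 [552.24 134.02  48.17] F [-3.59  0.49  5.41] T [0.027 0.454 0.047] op 0.413 q6 -2.767
n 11.18 [552.25 134.03  48.18] F [-3.73  0.53  5.14] T [0.097 0.478 0.023] op 0.414 q6 -2.767
n 11.22 [552.26 134.02  48.18] F [-2.94  1.35  6.25] T [0.038 0.477 0.025] op 0.417 q6 -2.767
n 11.28 [552.24 134.03  48.19] F [-2.46 -0.13  5.84] T [ 0.045  0.47  -0.036] op 0.417 q6 -2.767
```

```bash
cat >turn.py <<'E'
from h import *
P0=np.array([552.5,134,48]);Y0=262
def tgt(a): return P0-[0,0,16*a/360],down(np.radians(Y0-a))
def go(a,da,rate=25):
    p,o=tgt(a);bot.line_to(p,speed=16*rate/360,rotation=o)
def read(n=6,dt=.02):
    T=[];F=[]
    for _ in range(n): s=bot.observe();T.append(s["torque"]);F.append(s["contact_force"]);bot.hold(dt)
    return np.mean(T,0),np.mean(F,0),np.std(T,0),s
E
python3 - <<'E'
from turn import *
for a in (6,12,18,24,28,32,36):
    go(a,0);T,F,sd,s=read()
    print(a,round(s["time"],2),"T",T.round(3),"sd",sd[2].round(3),"F",F.round(1),"z",round(s["eef_pos"][2],2),"yaw",round(np.degrees(yaw_of(s["orientation"]))%360,2),"q6",round(s["joint_positions"][5],3))
E
```

```text
6 11.62 T [ 0.014  0.467 -0.119] sd 0.023 F [-2.9  0.2  5.7] z 47.93 yaw 255.98 q6 -2.662
12 11.97 T [ 0.035  0.463 -0.121] sd 0.029 F [-3.1  0.6  5.8] z 47.63 yaw 249.98 q6 -2.557
18 12.33 T [ 0.069  0.499 -0.128] sd 0.026 F [-3.3  0.3  5.5] z 47.36 yaw 243.98 q6 -2.452
24 12.69 T [ 0.08   0.505 -0.124] sd 0.019 F [-3.2  0.6  5.9] z 47.11 yaw 237.98 q6 -2.348
28 13.04 T [ 0.081  0.529 -0.144] sd 0.024 F [-3.3  0.2  5.8] z 46.92 yaw 233.98 q6 -2.278
32 13.39 T [ 0.085  0.514 -0.121] sd 0.03 F [-3.6  0.4  5.8] z 46.75 yaw 229.98 q6 -2.208
36 13.74 T [ 0.098  0.523 -0.112] sd 0.023 F [-3.   0.8  5.7] z 46.58 yaw 225.98 q6 -2.138
```

```bash
python3 - <<'E'
from turn import *
a=36;base=[-.122];hit=False
while a<225:
    a+=4;go(a,0);T,F,sd,s=read(6);b=np.mean(base[-12:])
    print(a,round(s["time"],2),T[2].round(3),F.round(1),flush=True)
    if T[2]<b-.028:
        T,F,sd,s=read(20,.02);print("recheck",T[2].round(4),"base",b.round(4),F.round(1),s["time"])
        if T[2]<b-.018: print("CONTACT at",a);break
    base.append(T[2])
E
```

```text
40 14.09 -0.091 [-3.3  0.8  6. ]
44 14.44 -0.127 [-3.5  1.   5.9]
48 14.79 -0.108 [-3.   1.1  6.1]
52 15.14 -0.13 [-3.4  1.3  5.8]
56 15.49 -0.137 [-2.8  1.1  5.8]
60 15.84 -0.105 [-3.3  1.1  5.9]
64 16.19 -0.127 [-4.1  1.3  6.1]
68 16.54 -0.124 [-3.5  1.5  6.2]
72 16.89 -0.113 [-3.7  1.4  6. ]
76 17.24 -0.103 [-3.7  1.1  6.3]
80 17.59 -0.119 [-3.7  1.2  6. ]
84 17.94 -0.151 [-3.8  1.6  6.4]
recheck -0.1397 base -0.1172 [-3.8  1.6  6.3] 18.275
CONTACT at 84
```

```bash
python3 - <<'E'
from turn import *
b=-.118;a=84
for da in (2,2,2):
    a+=da;go(a,0);T,F,sd,s=read(24)
    print(a,round(s["time"],2),T[2].round(4),F.round(1),"nipN",((b-T[2])/.007).round(1))
    if T[2]<b-.045: break
E
```

```text
86 18.93 -0.0666 [-3.8  1.8  6.5] nipN -7.3
88 19.57 -0.0462 [-4.   1.5  7. ] nipN -10.3
90 20.23 -0.0257 [-4.1  1.8  7.5] nipN -13.2
```

```bash
python3 - <<'E'
from turn import *
for a in (78,74,78,82,86):
    go(a,0);T,F,sd,s=read(16)
    print(a,round(s["time"],2),"Tz",T[2].round(4),"tau6",np.round(s["tau"][5],3),F.round(1),"yaw",round(np.degrees(yaw_of(s["orientation"]))%360-262+a,3))
E
```

```text
78 20.85 Tz 0.0693 tau6 0.081 [-3.7  1.5  6.5] yaw 0.001
74 21.37 Tz 0.084 tau6 0.081 [-3.6  1.7  6.1] yaw 0.005
78 21.88 Tz -0.1161 tau6 -0.119 [-3.6  1.5  6.1] yaw -0.024
82 22.4 Tz -0.1128 tau6 -0.127 [-3.7  1.7  6.3] yaw -0.024
86 22.92 Tz -0.1516 tau6 -0.148 [-3.8  1.7  6.7] yaw -0.025
```

Torque is symmetric about an offset of −0.017, with drag 0.10 N m, which matches the description. Contact begins at about 82.5° of turn and the nip is about 5 N at 86°. I'll go to 88° with the same 4° step (about 7 N), then release.

```bash
python3 - <<'E'
from turn import *
for a in (84,88):
    go(a,0);T,F,sd,s=read(20)
    print(a,round(s["time"],2),"Tz",T[2].round(4),"tau6",np.round(s["tau"][5],3),F.round(1))
effector.gripper_to(1.0);T,F,sd,s=read(6);print("open",s["opening"],F.round(2),T.round(3),s["eef_pos"])
p=np.array(s["eef_pos"]);bot.line_to([p[0],p[1],150],speed=150)
print(bot.observe()["time"],bot.observe()["joint_positions"])
# grasp of tail: jaws across gauge y (yaw 18.3 deg): candidates
for y in (18.3,198.3):
    for pos in ([482,110,120],[482,110,14+16-18.7+2],[450,100,13],[492,-292,30]):
        q=bot.inverse_kinematics(pos,down(np.radians(y)));print(y,pos,None if q is None else np.round(q,2))
# look at the gauge again, and at mat
bot.move_pose([500,105,185],down(np.radians(198)));bot.hold(.2)
C=cam("wrist");im=cams.grab_frame("wrist");m=orange(im);n,l,stt,ce=cv2.connectedComponentsWithStats(m)
i=1+np.argmax(stt[1:,4]);pts=np.argwhere(l==i)[:,::-1].astype(np.float32);r=cv2.minAreaRect(pts)
print(r,[ray(C,p,38)[:2].round(1) for p in cv2.boxPoints(r)])
cv2.imwrite("pics/g.png",im[:,:,::-1])
CT=cam("top");im=cams.grab_frame("top")
for d in nets.cut_out("top","mat")[:4]:
    pts=np.argwhere(d["region"])[:,::-1].astype(np.float32);r=cv2.minAreaRect(pts)
    P=np.array([ray(CT,p,4)[:2] for p in cv2.boxPoints(r)]);print(d["conf"],len(pts),P.mean(0).round(1),np.linalg.norm(P[1]-P[0]).round(),np.linalg.norm(P[2]-P[1]).round(),P.round().tolist())
print(bot.observe()["time"])
E
```

```text
84 23.5 Tz 0.0794 tau6 0.066 [-3.8  1.5  6.5]
88 24.08 Tz -0.1354 tau6 -0.124 [-4.1  1.7  7. ]
open 0.9962961248746354 [-0.25 -0.09  0.08] [ 0.032 -0.001 -0.004] [552.51739765 133.98081707  44.06224917]
25.6083 [ 2.35269302e-01  3.58382779e-01  1.83023010e+00  2.17556215e-05
  9.54041758e-01 -1.23078533e+00]
18.3 [482, 110, 120] [ 0.22  0.3   2.01 -0.    0.84  1.47]
18.3 [482, 110, 13.3] [ 0.22  0.48  2.06 -0.    0.6   1.47]
18.3 [450, 100, 13] [ 0.22  0.45  2.13 -0.    0.56  1.47]
18.3 [492, -292, 30] [-0.54  0.54  1.89 -0.    0.72  0.71]
198.3 [482, 110, 120] [ 0.22  0.3   2.01  0.    0.84 -1.67]
198.3 [482, 110, 13.3] [ 0.22  0.48  2.06  0.    0.6  -1.67]
198.3 [450, 100, 13] [ 0.22  0.45  2.13  0.    0.56 -1.67]
198.3 [492, -292, 30] [-0.54  0.54  1.89 -0.    0.72 -2.43]
((265.5, 181.5), (69.0, 13.0), 90.0) [array([463.7,  98.3]), array([459.9, 110.1]), array([525.7, 132.5]), array([529.8, 119.9])]
0.86 1591 [ 569.3 -116.8] 132.0 86.0 [[517.0, -59.0], [645.0, -92.0], [621.0, -175.0], [494.0, -141.0]]
0.79 3839 [ 489.8 -290.4] 134.0 203.0 [[590.0, -223.0], [592.0, -357.0], [390.0, -356.0], [387.0, -226.0]]
0.76 1783 [ 270.3 -328.9] 132.0 87.0 [[207.0, -281.0], [339.0, -291.0], [333.0, -378.0], [202.0, -366.0]]
26.4667
```

View pics/g.png

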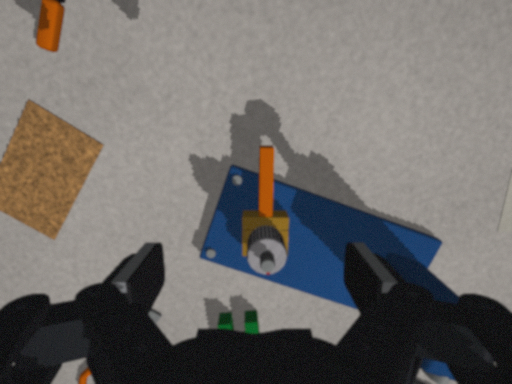

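Mat: largest one, 203×134 mm measured, centre (490,−290), long side along world x. The tail axis runs through (495,115.5) at 18.2°. Now I'll grip the tail at −80 mm, just clear of the plate edge.

```bash
python3 - <<'E'
from h import *
yw=np.radians(198.2);d=np.array([np.cos(np.radians(18.2)),np.sin(np.radians(18.2)),0])
def st(m):
    F=[];T=[]
    for _ in range(5): s=bot.observe();F.append(s["contact_force"]);T.append(s["torque"]);bot.hold(.02)
    print(m,round(s["time"],2),np.round(s["eef_pos"],2),"F",np.mean(F,0).round(2),"T",np.mean(T,0).round(3),"op",round(s["opening"],3));return np.mean(F,0)
g=np.array([476.5,109.4,16.0])
effector.gripper_to(0.45,newtons=40)
bot.move_pose(g+[0,0,60],down(yw));st("above")
bot.line_to(g,speed=60);st("down")
effector.gripper_to(0.0,newtons=40);bot.hold(.2);st("grip")
E
```

```text
above 27.58 [478.42 109.75  77.55] F [ 0.21 -0.04  0.16] T [ 0.002 -0.01  -0.007] op 0.45
down 28.82 [476.81 109.46  16.37] F [0.11 0.31 0.04] T [-0.003 -0.006  0.007] op 0.451
grip 29.43 [476.65 109.46  16.38] F [-1.21  0.37  6.19] T [ 0.047  0.193 -0.068] op 0.156
```

```bash
python3 - <<'E'
from h import *
d=np.array([np.cos(np.radians(18.2)),np.sin(np.radians(18.2)),0])
g=np.array([476.5,109.4,16.0])
for k in (1,3,6,12,20,30,40,48,75):
    bot.line_to(g-d*k,speed=25 if k<45 else 60)
    F=[];
    for _ in range(4): s=bot.observe();F.append(s["contact_force"]);bot.hold(.01)
    F=np.mean(F,0);print(k,round(s["time"],2),"along",(F@d).round(2),"F",F.round(2),"op",round(s["opening"],3))
    if np.linalg.norm(F[:2])>25: print("stop");break
bot.line_to(g-d*75+[0,0,60],speed=100)
C=cam("top");im=cams.grab_frame("top");cv2.imwrite("pics/t2.png",cv2.resize(im[80:280,90:340,::-1],None,fx=3,fy=3,interpolation=cv2.INTER_CUBIC))
im=cams.grab_frame("wrist");cv2.imwrite("pics/w2.png",im[:,:,::-1]);s=bot.observe();print(s["time"],np.round(s["contact_force"],2),np.round(s["torque"],3))
E
```

```text
1 29.73 along 3.84 F [3.42 1.92 3.3 ] op 0.155
3 30.01 along 6.8 F [6.24 2.81 0.35] op 0.155
6 30.31 along 7.19 F [ 6.83  2.23 -0.36] op 0.154
12 30.73 along 6.5 F [ 6.22  1.89 -0.48] op 0.153
20 31.23 along 6.4 F [6.23 1.56 0.01] op 0.153
30 31.82 along 4.7 F [4.68 0.8  2.38] op 0.153
40 32.4 along 0.81 F [0.8  0.16 6.47] op 0.151
48 32.72 along -1.85 F [-1.84 -0.33  6.62] op 0.152
75 33.35 along -2.99 F [-2.94 -0.63  2.67] op 0.153
34.2083 [ 0.02 -0.11 -2.86] [-0.044  0.115  0.011]
```

View pics/w2.png

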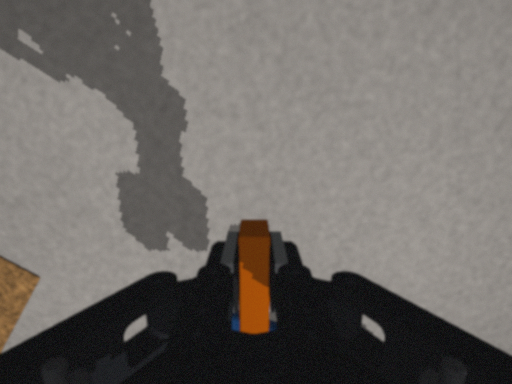

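Pull-out drag was a steady 6.5–7 N, which fits a proper nip, and it fell to about zero as the gauge cleared. The picture shows the tail square in the jaws at (254,275). Next I'll lay it on the mat with force-guarded lowering.

```bash
python3 - <<'E'
from h import *
yw=np.radians(180)
def rd():
    F=[];T=[]
    for _ in range(5): s=bot.observe();F.append(s["contact_force"]);T.append(s["torque"]);bot.hold(.02)
    return np.mean(F,0),np.mean(T,0),s
p=np.array([449.,-290,75])
s=bot.observe();bot.line_to([405.3,86,100],speed=100)
bot.move_pose(p+[0,0,25],down(yw))
bot.line_to([p[0],p[1],13],speed=80);bot.hold(.2);F0,T0,s=rd();print("pre",s["time"],F0.round(2),T0.round(3),np.round(s["eef_pos"],2))
z=13
while z>3:
    z-=.5;bot.line_to([p[0],p[1],z],speed=15);F,T,s=rd();print(z,round(s["time"],2),"dFz",(F-F0)[2].round(2),"dTy",(T-T0)[1].round(3))
    if (F-F0)[2]>1.3: break
im=cams.grab_frame("scene");cv2.imwrite("pics/s3.png",cv2.resize(im[130:290,140:400,::-1],None,fx=3,fy=3,interpolation=cv2.INTER_CUBIC))
E
```

```text
pre 37.5083 [-0.07  0.19 -2.11] [ 0.009  0.139 -0.019] [ 449.17 -290.14   13.34]
12.5 37.84 dFz -0.07 dTy -0.014
12.0 38.17 dFz -0.3 dTy 0.005
11.5 38.51 dFz 0.21 dTy -0.025
11.0 38.84 dFz -0.01 dTy -0.042
10.5 39.17 dFz 0.33 dTy 0.014
10.0 39.51 dFz 0.23 dTy -0.023
9.5 39.84 dFz -0.08 dTy -0.035
9.0 40.17 dFz -0.1 dTy -0.033
8.5 40.51 dFz -0.28 dTy -0.014
8.0 40.84 dFz -0.34 dTy -0.017
7.5 41.17 dFz -0.29 dTy -0.039
7.0 41.51 dFz -0.02 dTy -0.019
6.5 41.84 dFz -0.07 dTy -0.027
6.0 42.17 dFz 7.86 dTy 0.304
```

View pics/s3.png

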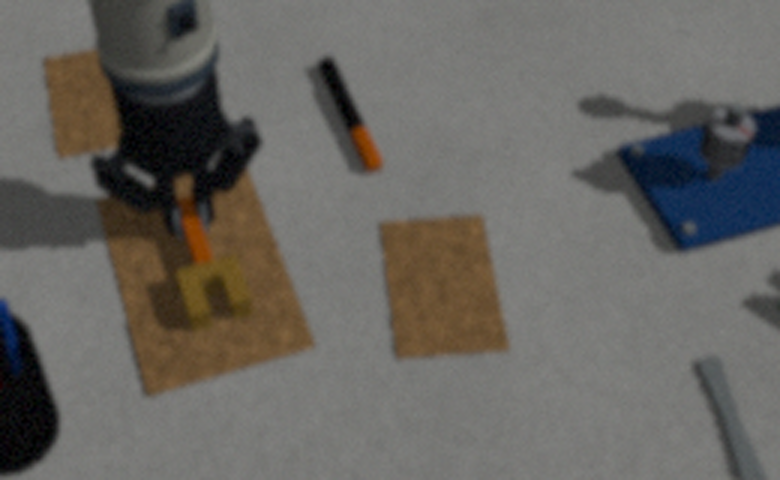

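It touched down at z = 6, exactly the height predicted for lying flat. The gauge is central on the large mat, with its head at (213,285) in the crop. I'll release, retreat and check.

```bash
python3 - <<'E'
from h import *
bot.line_to([449,-290,6.3],speed=10)
effector.gripper_to(0.45);bot.hold(.2);print(bot.observe()["contact_force"])
bot.line_to([449,-290,120],speed=80)
bot.move_pose([330,-200,260],down(np.radians(180)));bot.hold(.3)
for n in("scene","top"):
    C=cam(n);im=cams.grab_frame(n)
    for q in("collar_top","gauge","gauge_tail"):
        for d in nets.look_for(n,q)[:3]: print(n,q,round(d["conf"],2),w(C,d["xyz"]).round(1))
    if n=="scene": a=cv2.resize(im[130:290,140:400,::-1],(520,320))
    else: b=cv2.resize(im[100:290,100:400,::-1],(520,329))
cv2.imwrite("pics/f.png",np.vstack([a,b])[:600]);print(bot.observe()["time"])
E
```

```text
[1.60715684 0.64826391 0.43149729]
scene collar_top 0.62 [559.7 127.1  67.4]
scene gauge 0.64 [ 516.4 -294.3   30. ]
scene gauge 0.56 [710.7 152.5  21.9]
scene gauge_tail 0.98 [711.  155.3  19.8]
scene gauge_tail 0.86 [ 517.4 -293.4   29.2]
scene gauge_tail 0.37 [563.2 239.6  11.5]
top collar_top 0.63 [549.3 129.8  78.6]
top gauge 0.65 [696.6 157.9  20.2]
top gauge 0.57 [ 512.7 -286.1   25.3]
top gauge_tail 0.94 [699.8 158.1  22.8]
top gauge_tail 0.66 [ 511.9 -291.7   25.4]
46.1667
```

View pics/f.png

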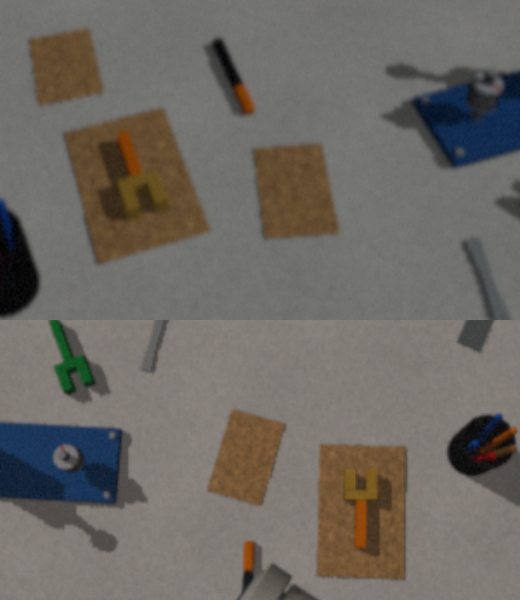

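The gauge lies flat and fully on the large mat, the bystanders are where they were, and the arm is clear. Handing in.

```bash
python3 -c "
from rig import bot,job
job.close_job();print(bot.observe()['time'])"
```

```text
the job is handed in; nothing more can be done
the job is handed in; nothing more can be done
```

The job is done and handed in at about 46 s of the 72 s allowed. The gauge was nipped and drawn out, and now lies flat on the largest cork mat.

- **Nip:** I turned the collar 88° clockwise. Contact began at about 82.5°, which puts the nip at about 7–8 N, within the 2–15 N wanted. I then let go, and lateral forces read about zero.
- **Drawing out:** I gripped the orange tail and pulled along the gauge's axis. The drag was a steady 6.5–7 N, consistent with a light nip, and fell to about zero once clear of the collar.
- **Laying down:** The gauge touched down at the height expected for lying flat, with a brief contact force of about 8 N. I then released it and moved the arm away.

**Last checks:** The last scene and top pictures show the gauge flat and near the middle of the mat. The marker, the pen cup and the visible part of the scissors are where they were.

**Where checks disagreed or were missing:**
- The wrist torque was noisy and depended on step size. The 2° steps read inconsistently, and the last reading before release (−0.135 N m at 88°) was weaker than at 86° (−0.152 N m). The nip figure therefore rests on the contact angle and the thread pitch.
- After the pull I checked the collar only roughly in the pictures. One view put its top at 79 mm and the other at 67 mm, too loose to prove its height unchanged.

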